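# Re-space the desk tray and box up the set

## Robot

A 6-joint arm with a two-finger parallel gripper is mounted at the origin on the work surface. World frame = base frame: x ahead of the robot, y to its left, z up, the work surface at z = 0. Lengths are in m, angles in rad, forces in N, time in s.
With the tool pointing down it reaches from about 0.35 to 0.925 m from the base axis. Payload 6.4 kg.
Tool frame: the origin (TCP) lies midway between the tips of the shut fingers; the grasp point (between the pads) lies 19 mm behind it; z points along the fingers, y is the direction in which the jaws open and shut (so a half turn about z gives the same grasp; the last joint's range is limited). The gripper opens to 94 mm and grips with 3 to 60 N. Pads are 16 mm wide; open, the fingers measure 119 mm over their backs; the gripper's body (75 mm by 177 mm) begins 78 mm behind the grasp point.
Start: joints at [-1.458, 0.245, 1.558, -0, 1.339, -0.174], TCP at [0.184, -0.623, 0.205] pointing down, gripper open.
Joint ranges: [-3.13, 3.13], [-1.02, 2.26], [0.13, 2.54], [-0.95, 4.09], [0.21, 2.88], [-2.74, 2.74]. Speed limits (rad/s): [2.57, 2.57, 3.14, 3.14, 3.14, 3.14].

## Interface

Orientations are given as a unit quaternion [w, x, y, z].
In Python, from station import * gives the robot as it stands.
- The arm moves only by the shell command python3 -m jog 'ROWS' [FORCE]. ROWS is JSON, a list of rows, each a list of 7 numbers: the turn, a rotation vector about the tool's x, y, z in rad, then the shift along the tool's x, y, z in mm, then the opening, from 0 (shut) to 1 (fully open). In form: [[wx, wy, wz, x, y, z, fingers], ...]. A call has 1 to 10 rows; each row shifts and turns the commanded pose from where the row before left it, along the tool's axes as they then stand; what a row does not reach is not made up. A row lasts 1/10 s, in which the tool goes at most 50 mm and 8.59 degrees, less where a joint would pass 70% of its speed; a pose out of reach is approached as far as the arm can. A call is refused whole if a number of a shift passes 50 or a number of a turn 0.15, either way. A call with a gripper value outside its range is refused whole. The fingers move at their own pace and stop on an object; FORCE is the grip in N (left out, the last holds). Time passes only in rows, so rows that do not move let the fingers close. It gives the time, the measured TCP pose, the force and the opening at its end, in the units of the state.
- observe(): the state, without advancing time (a new reading comes with each control period).
- read_camera(name): name is "scene" or "top" or "wrist"; returns the picture (480x640x3 uint8, red, green, blue); there is no depth.
- camera_info(name): a dict with "fx", "fy", "cx", "cy" (pixels), "k1" (the pictures are not rectified: a ray, as slopes to the right and down, at radius r is drawn at 1 + k1 r^2 times it, then the intrinsics apply), "R" (3x3) and "t" (3): a world point X has camera coordinates R X + t. Camera axes: x right, y down, z forward; pixel columns grow to the right and rows downward; lengths in m; the calibration is good to about 2 mm. A picture is of the moment at which its call begins: read the wrist's pose just before it. camera_info takes no time and is no camera call; for the wrist camera it gives the pose at the moment of the call.
- finish_job(): hands the job in, once; it reports no verdict.
Trained networks look in the newest picture that a camera, given by its name, has taken for a name from the list of things; names that differ only in an ending like _2 or _b are one class to them, and where a whole thing is asked for, a point or a joint stands for the part that bears it (a point fixed in the world has none). Each returns a list of dicts, best first, with "p" (0 to 1); they miss things now and then, are a little off and sometimes report something else, mostly with a low value. They report only what shows in the picture. A call takes as long as a camera call. They do not tell look-alikes from the thing itself.
- silhouettes(name, camera): "pixels" (480x640 bool, what is visible of it) and "point" ([row, column] in pixels, amid what is visible of it).
The state is a dict: "clock": time; "q": joint angles; "joint_velocities": joint speeds; "effort": joint torques, N m; "tool_pos": TCP position; "ee_rot": TCP orientation; "contact_force": force on the tool from outside, world axes, zero at the start; "moment": the same for the moment, N m; "grip_width": finger opening in m.
Only numpy, scipy, OpenCV 4.12 (cv2) and the standard library are available. Lean on these libraries where they do the work, as an engineer would, in place of code of your own. Each camera call takes 0.05 s, during which the arm holds its last target.

## Task

The tray on the desk needs one bay wide enough for all three boxes. Lift the black divider knob out of its notch, slide the divider one notch towards the porcelain cup and let the knob drop fully into that notch; then stand the two loose cardboard boxes upright on the tray floor in the widened bay, beside the steel tin. The cup and the tin stay standing where they are, and the sharpener and the jar are left alone.

Things in the scene. Friction and masses are not known exactly. Their poses are not given: they have to be found in the camera images.
- tray: Low open bamboo-ply tray fixed to the desk, its long side along its own y. Origin: centre of the tray's inside at desk level, z up. Inside: 224 mm long (y -112 to +112), 76 mm deep (x -38 to +38); floor 4 mm above the desk; walls 5 mm thick, rim 36 mm above the desk.
- rail_mid (a point): Middle of the top of the straight aluminium notched rail along the tray's +x side (away from the robot): tray x = 80, y = 0, 40 mm above the desk; axes as the tray's. It runs along y, 192 mm long, 22 mm deep, with five notches 12 mm deep and 13 mm wide centred at y = -72, -36, 0, +36, +72 mm.
- divider (a joint): Slide of the divider along tray y, m: 0 = middle notch (starts there within 2 mm), + towards tray +y, +-0.036 the next notches, stops +-0.076. Upright aluminium plate 4 mm thick across the tray, top 42 mm above the desk, carried by a flat bridge (top 47 mm) over the +x wall to the rail. Slides only while the knob is lifted out of its notch; friction about 1 N.
- knob (a joint): Lift of the knob relative to the divider, m: 0 = tooth fully down in a notch, up to the stop at 0.026. The tooth (8 mm wide) clears the rail at 0.012. A light spring and its weight (2 to 4 N together) pull it down when let go: it drops into a notch if within about 2 mm of its centre, else it rests on the rail about 0.012 up.
- knob_grip (a point): Centre of the black knob's grip, 73 mm above the desk when down; at tray x = 80 mm, tray y = the divider's slide. Upright block 24 mm along tray y, 34 mm along tray x, 38 mm tall; grasp from above across the 24 mm. Its underside is 54 mm above the desk when down. Axes as the tray's.
- square_tin_mid (a point): Centre of the steel tin with a square top that stands in one end of the tray: 62 mm (its x, along tray x) by 60 mm (its y, along tray y), 75 mm tall. About 3 mm from the tray's end wall. In the tray's +y or -y bay, the cup being in the other.
- cup_mid (a point): Middle of the white porcelain cup, 60 mm across the rim, 75 mm tall, standing in the tray's other bay, about 3 mm from that end wall. Its axis is z.
- wide_box_mid (a point): Centre of the loose upright plain cardboard box, 62 mm (its x) by 40 mm (its y), 80 mm tall, standing on the desk left or right of the tray, turned up to about 0.4 rad. Z up. 0.12 kg.
- slim_box_mid (a point): Centre of the loose slimmer, taller plain cardboard box, 62 mm (its x) by 28 mm (its y), 95 mm tall, standing on the desk left or right of the tray, turned up to about 0.4 rad. Z up. 0.10 kg.
- sharpener: Metal crank pencil sharpener, 50 by 44 mm foot, 60 mm tall, a bystander on the desk beside the tray. Origin at the centre of its underside.
- jar: Closed glass jar, 54 mm across, 62 mm tall, a bystander on the desk beside the tray. Origin at the centre of its underside.
There are look-alikes about, which are no part of the job. What is shaped like the part that bears wide_box_mid but purple is not meant.

How it is judged:
On the way, in this order (a step that is already met when the one before it is completed fails the run):
1. the knob is lifted until its tooth is out of the notch (value of joint knob above 0.0105 m), for 0.05 s.
2. the divider stands one notch nearer the cup with the knob dropped fully into that notch (value of joint knob below 0.003 m and ((y of cup_mid in the frame of tray above 0 m and value of joint divider between 0.032 and 0.04 m) or (y of cup_mid in the frame of tray below 0 m and value of joint divider between -0.04 and -0.032 m))), for 0.2 s.
At the end, for the whole second after the job is handed in: Divider one notch from the middle on the cup's side (within 4 mm), knob down within 3 mm; both cardboard boxes and the tin upright and still on the tray floor (within 4 mm), all on the tin's side of the divider; tin within 30 mm and upright cup within 20 mm of their starts (all of step 2 and z of wide_box_mid in the frame of tray between 0 and 0.048 m and x of wide_box_mid in the frame of tray between -0.015 and 0.015 m and y of wide_box_mid in the frame of tray between -0.11 and 0.11 m and ((y of cup_mid in the frame of tray above 0 m and y of wide_box_mid in the frame of tray below 0.032 m) or (y of cup_mid in the frame of tray below 0 m and y of wide_box_mid in the frame of tray above -0.032 m)) and angle between each of wide_box_mid, slim_box_mid, square_tin_mid, cup_mid's own z axis and vertical below 0.08 rad and linear speed of each of wide_box, slim_box, square_tin, cup below 0.02 m/s and z of slim_box_mid in the frame of tray between 0 and 0.0555 m and x of slim_box_mid in the frame of tray between -0.015 and 0.015 m and y of slim_box_mid in the frame of tray between -0.11 and 0.11 m and ((y of cup_mid in the frame of tray above 0 m and y of slim_box_mid in the frame of tray below 0.032 m) or (y of cup_mid in the frame of tray below 0 m and y of slim_box_mid in the frame of tray above -0.032 m)) and z of square_tin_mid in the frame of tray between 0 and 0.0455 m and x of square_tin_mid in the frame of tray between -0.015 and 0.015 m and y of square_tin_mid in the frame of tray between -0.11 and 0.11 m and ((y of cup_mid in the frame of tray above 0 m and y of square_tin_mid in the frame of tray below 0.032 m) or (y of cup_mid in the frame of tray below 0 m and y of square_tin_mid in the frame of tray above -0.032 m)) and distance of square_tin_mid from where it was at the start of the episode below 0.03 m and distance of cup_mid from where it was at the start of the episode below 0.02 m); the robot touches nothing.
It fails at once if the cup is knocked (moved over 20 mm or tilted over 0.3 rad) (distance of cup_mid from where it was at the start of the episode above 0.02 m or angle between cup_mid's own z axis and vertical above 0.3 rad).
It fails at once if the tin is tipped over or lifted out (moved over 40 mm or tilted over 0.5 rad) (distance of square_tin_mid from where it was at the start of the episode above 0.04 m or angle between square_tin_mid's own z axis and vertical above 0.5 rad).
It fails at once if the sharpener or the jar is pushed more than 20 mm (distance of any of sharpener, jar from where it was at the start of the episode above 0.02 m).
It also fails if it takes over 72 s, if anything falls off the work surface, if the arm or the gripper's body presses on something with over 40 N, if the wrist force passes 120 N, or if a joint passes its speed limit or range.

## Working session

There is one attempt and no reset: what is moved stays moved. The work goes in short steps, Python scripts to look and compute and a shell command to move; the robot and the scene stay as the last step left them, time stands still between calls to the robot, and variables do not carry over. Pictures are saved under pics/ and viewed, and the job is handed in when it is done.

```bash
ls; mkdir -p pics; python3 - <<'E'
from station import *
import cv2,json
print(observe())
for n in ("scene","top","wrist"):
    im=read_camera(n); cv2.imwrite(f"pics/{n}0.png",im[:,:,::-1]); print(n,camera_info(n))
E
```

```text
pics
{'clock': 0.0, 'q': array([-1.45806856e+00,  2.45788544e-01,  1.55896588e+00, -8.88119276e-06,
        1.33869019e+00, -1.74084020e-01]), 'joint_velocities': array([ 0.00097193,  0.00202312,  0.00012432,  0.00084737, -0.00014537,
        0.00084607]), 'effort': array([ 8.99694005e-04, -4.15829337e+01, -3.14608991e+01,  6.85519259e-02,
        3.31887533e-02, -1.49285461e-04]), 'tool_pos': array([ 0.18382923, -0.62285889,  0.20438756]), 'ee_rot': array([-9.25676884e-04,  9.89734414e-01,  1.42915821e-01,  2.40843421e-05]), 'contact_force': array([0.19336909, 0.35517388, 0.67429689]), 'moment': array([ 0.02310072, -0.01423038, -0.0664735 ]), 'grip_width': 0.09371778760176291}
scene {'fx': 473.738340300777, 'fy': 473.738340300777, 'cx': 319.94022762041834, 'cy': 234.16400394430912, 'k1': -0.10878876776919297, 'R': array([[ 0.79101699,  0.6115386 , -0.01768233],
       [ 0.37462214, -0.50701417, -0.77626985],
       [-0.48368417,  0.60741845, -0.63015272]]), 't': array([-0.45375761, -0.14407355,  1.24841289])}
top {'fx': 492.81314649146344, 'fy': 492.81314649146344, 'cx': 321.047865664766, 'cy': 241.29773111804454, 'k1': -0.04754607090376192, 'R': array([[-0.02434353, -0.99963787, -0.0114679 ],
       [-0.98572355,  0.02591324, -0.16636582],
       [ 0.16660274,  0.00725425, -0.98599741]]), 't': array([0.02634017, 0.57271246, 0.93943399])}
wrist {'fx': 414.1248016741643, 'fy': 414.1248016741643, 'cx': 323.2084198926564, 'cy': 239.4180152940312, 'k1': -0.03655591001872624, 'R': array([[ 0.28192534, -0.9594336 , -0.00229509],
       [-0.92425302, -0.27222799,  0.26767197],
       [-0.25743827, -0.07334226, -0.96350737]]), 't': array([-0.64872444, -0.02933615,  0.39220147])}
```

View pics/top0.png

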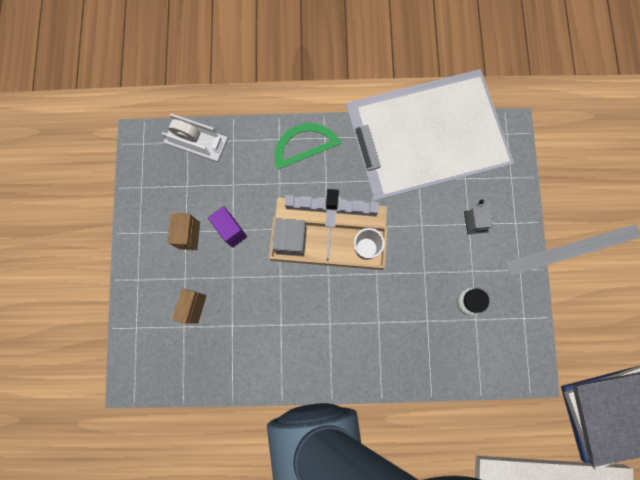

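View pics/scene0.png

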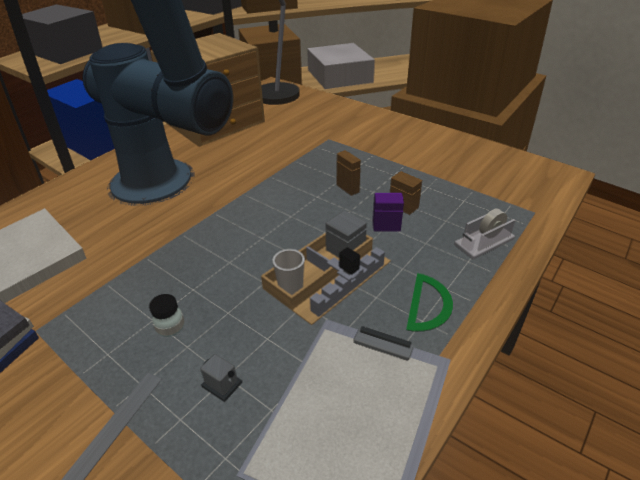

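The top view shows the tray around (330,233), with the tin (290,237) on the left, which is +y, and the cup (368,243) on the right, which is -y. The divider therefore goes to -0.036. The cardboard boxes are at (183,231) and (188,306), and the purple look-alike is at (227,226). The knob is at (332,198).

```bash
cat > h.py <<'E'
from station import *
import numpy as np, cv2
from scipy.optimize import minimize
def proj(ci,X):
    c=np.atleast_2d(X)@np.array(ci["R"]).T+np.array(ci["t"]); s=c[:,:2]/c[:,2:]
    s=s*(1+ci["k1"]*(s**2).sum(1,keepdims=True))
    return s*[ci["fx"],ci["fy"]]+[ci["cx"],ci["cy"]]
def ray(ci,uv,z):
    d=(np.array(uv,float)-[ci["cx"],ci["cy"]])/[ci["fx"],ci["fy"]]
    s=d.copy()
    for _ in range(10): s=d/(1+ci["k1"]*(s@s))
    R=np.array(ci["R"]); o=-R.T@np.array(ci["t"]); v=R.T@np.array([s[0],s[1],1])
    return o+v*(z-o[2])/v[2]
def box(dx,dy,z0,z1,p):
    x,y,a=p; c,s=np.cos(a),np.sin(a)
    return np.array([[x+c*i*dx/2-s*j*dy/2,y+s*i*dx/2+c*j*dy/2,z] for i in(-1,1) for j in(-1,1) for z in(z0,z1)])
def mask(ci,X,S=4):
    m=np.zeros((480*S,640*S),np.uint8); h=cv2.convexHull(((proj(ci,X)+.5)*S).astype(np.float32)).astype(np.int32)
    cv2.fillConvexPoly(m,h,255); return cv2.resize(m,(640,480),interpolation=cv2.INTER_AREA)/255.
def fit(obs,dx,dy,z0,z1,p0):
    # obs: list of (ci,boolmask)
    def cost(p):
        t=0
        for ci,b in obs:
            m=mask(ci,box(dx,dy,z0,z1,p)); t+=np.abs(m-b).sum()/b.sum()
        return t
    best=None
    for a in np.linspace(-.5,.5,5):
        r=minimize(cost,[p0[0],p0[1],a],method="Nelder-Mead",options=dict(initial_simplex=[[p0[0],p0[1],a],[p0[0]+.01,p0[1],a],[p0[0],p0[1]+.01,a],[p0[0],p0[1],a+.2]],xatol=1e-4,fatol=1e-4))
        if best is None or r.fun<best.fun: best=r
    return best.x,best.fun
E
python3 - <<'E'
from h import *
ims={}
for n in ("top","scene"):
    im=read_camera(n)
    for name in ("wide_box_mid","slim_box_mid","square_tin_mid","cup_mid","knob_grip","tray","sharpener","jar"):
        for k,d in enumerate(silhouettes(name,n)[:3]):
            m=d["pixels"]; ys,xs=np.nonzero(m)
            np.save(f"pics/{n}_{name}_{k}.npy",m)
            print(n,name,k,round(d["p"],2),np.round(d["point"]),m.sum(),xs.min(),xs.max(),ys.min(),ys.max(), im[m].mean(0).astype(int))
im=cv2.imread("pics/top0.png")
cv2.imwrite("pics/traycrop.png",cv2.resize(im[180:280,260:400],None,fx=5.6,fy=5.6,interpolation=cv2.INTER_CUBIC))
cv2.imwrite("pics/boxcrop.png",cv2.resize(im[190:340,150:270],None,fx=4,fy=4,interpolation=cv2.INTER_CUBIC))
E
```

```text
top wide_box_mid 0 0.96 [226. 225.] 758 209 246 209 245 [114  60 147]
top wide_box_mid 1 0.62 [231. 184.] 1026 168 199 213 250 [119  95  68]
top slim_box_mid 0 0.77 [307. 190.] 856 172 205 289 323 [115  91  66]
top square_tin_mid 0 0.23 [222. 333.] 5507 270 385 189 270 [181 159 134]
top cup_mid 0 0.81 [242. 369.] 758 354 383 228 259 [183 179 177]
top knob_grip 0 0.72 [200. 333.] 244 326 338 189 209 [43 42 45]
top tray 0 0.56 [225. 331.] 5663 270 385 189 269 [180 158 133]
top sharpener 0 0.65 [218. 476.] 705 464 492 200 234 [110 111 113]
top jar 0 0.68 [299. 474.] 759 455 488 288 315 [76 77 77]
scene wide_box_mid 0 0.9 [212. 388.] 1185 372 403 192 232 [50 27 65]
scene wide_box_mid 1 0.74 [189. 407.] 904 390 422 171 214 [70 52 34]
scene slim_box_mid 0 0.96 [172. 349.] 896 336 359 151 194 [61 46 30]
scene square_tin_mid 0 0.75 [231. 344.] 1332 325 366 212 255 [68 69 69]
scene cup_mid 0 0.75 [269. 288.] 1131 273 303 249 294 [93 89 84]
scene knob_grip 0 0.79 [261. 344.] 417 339 359 248 274 [23 23 23]
scene tray 0 0.8 [277. 324.] 4966 262 389 236 323 [88 77 65]
scene sharpener 0 0.94 [379. 221.] 1217 201 240 355 400 [65 67 67]
scene jar 0 0.65 [315. 164.] 1137 149 183 295 337 [62 64 61]
```

View pics/traycrop.png

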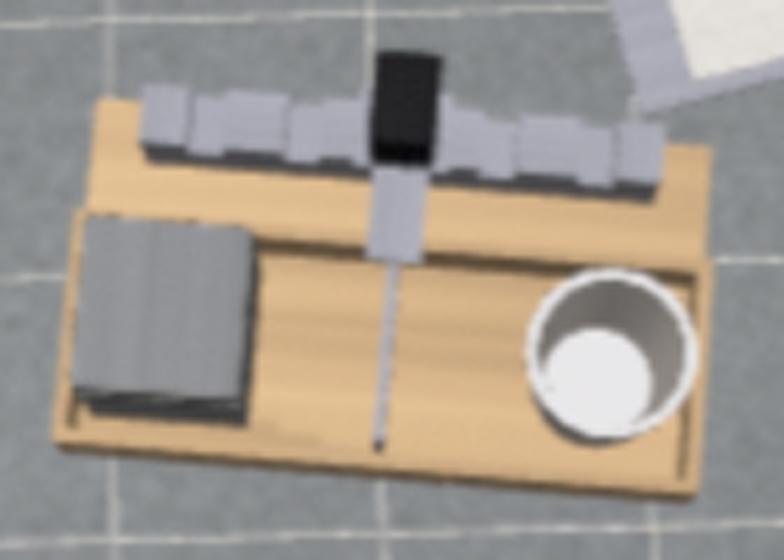

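View pics/boxcrop.png

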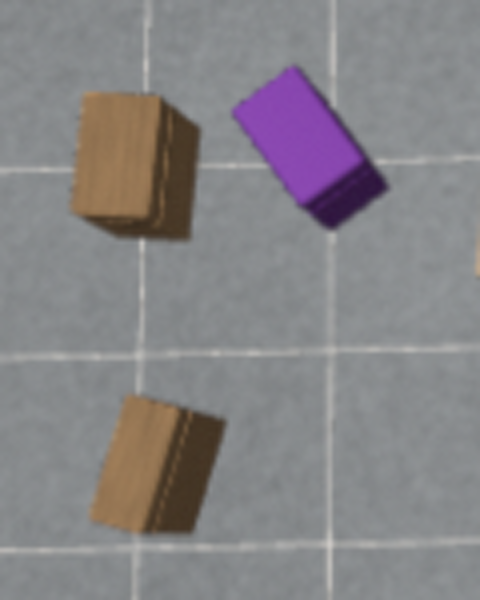

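Candidates for the wide box are the brown box at top (184,231) and the purple one at (225,226). The purple one is excluded by the task, and the crop confirms that the other two boxes are plain brown. The slim box is at (190,307).

```bash
python3 - <<'E'
from h import *
ct,cs=camera_info("top"),camera_info("scene")
L=lambda n:np.load(f"pics/{n}.npy")
p,f=fit([(ct,L("top_wide_box_mid_1")),],.062,.040,0,.08,ray(ct,[184,231],.04)); print("wide top",p,f)
p,f=fit([(ct,L("top_wide_box_mid_1")),(cs,L("scene_wide_box_mid_1"))],.062,.040,0,.08,ray(ct,[184,231],.04)); print("wide",p,f)
p,f=fit([(ct,L("top_slim_box_mid_0")),],.062,.028,0,.095,ray(ct,[190,307],.045)); print("slim top",p,f)
p,f=fit([(ct,L("top_slim_box_mid_0")),(cs,L("scene_slim_box_mid_0"))],.062,.028,0,.095,ray(ct,[190,307],.045)); print("slim",p,f)
p,f=fit([(cs,L("scene_square_tin_mid_0"))],.062,.060,.004,.079,ray(ct,[290,237],.079)); print("tin",p,f)
# purple
p,f=fit([(ct,L("top_wide_box_mid_0"))],.062,.040,0,.08,ray(ct,[225,226],.04)); print("purple",p,f)
# tray corners
C=np.array([[55,440],[697,493],[713,262],[78,208]])/5.6+[260,180]-.4
W=np.array([ray(ct,c,.036)[:2] for c in C]); M=np.array([[-.043,.117],[-.043,-.117],[.043,-.117],[.043,.117]])
A=cv2.estimateAffinePartial2D(M,W)[0]; print(W,A,np.hypot(*A[:,0]),np.arctan2(A[1,0],A[0,0]))
for c,z in (((370,242),.079),((331.5,197),.092)): 
    print(ray(ct,c,z))
for n,px in(("sharpener",[476,228]),("jar",[474,303]),("cup rim c",[369,242.5])): print(n,ray(ct,px,.0 if n!="cup rim c" else .079))
E
```

```text
wide top [ 0.60145744  0.29105285 -0.08634266] 0.05270037839697282
wide [ 0.60202904  0.29120203 -0.09290782] 0.3527834603281875
slim top [ 0.44986705  0.27428783 -0.29088146] 0.05889682975994136
slim [ 0.44872122  0.27418115 -0.32986824] 0.13950451091651617
tin [0.58037458 0.07866131 0.0223042 ] 0.270102455396573
purple [0.60871253 0.20038992 0.68028722] 0.1043406280718092
[[ 0.54341592  0.11706996]
 [ 0.51825519 -0.11336861]
 [ 0.60252698 -0.12303164]
 [ 0.62882752  0.10805247]] [[ 0.98620383  0.10979908  0.57325639]
 [-0.10979908  0.98620383 -0.00281946]] 0.9922972491372424 -0.11087845113424759
[ 0.56410488 -0.08322674  0.079     ]
[ 0.65252899 -0.01091661  0.092     ]
sharpener [ 0.60122832 -0.31613097  0.        ]
jar [ 0.44397888 -0.30012434  0.        ]
cup rim c [ 0.56317392 -0.08124931  0.079     ]
```

The tray centre is at about (0.573, -0.003) with yaw -0.111. That predicts the knob at (0.6527, -0.012), and the direct measurement agrees to 1 mm. I'll turn the tool first, then fly to a point above the knob.

```bash
cat >> h.py <<'E'
from scipy.spatial.transform import Rotation as Ro
def togo(target,phi=None):
    s=observe(); w,x,y,z=s["ee_rot"]; R=Ro.from_quat([x,y,z,w]).as_matrix()
    d=R.T@(np.array(target)-s["tool_pos"])*1000
    f=np.arctan2(R[1,0],R[0,0])
    print("t",round(s["clock"],2),"tcp",np.round(s["tool_pos"],4),"phi",round(f,3),"tilt",np.round(R[:2,2],4),"w",round(s["grip_width"],4),"F",np.round(s["contact_force"],1))
    print(" togo mm(tool)",np.round(d,1), "" if phi is None else "wz %.3f"%(-(phi-f)))
T=np.array([.573,-.003]); TY=-.111
def tr(x,y,z=0):
    c,s=np.cos(TY),np.sin(TY); return np.array([T[0]+c*x/1000-s*y/1000,T[1]+s*x/1000+c*y/1000,z])
E
python3 -m jog '[[0,0,0.132,0,0,0,1],[0,0,0.133,0,0,0,1],[0,0,0.133,0,0,0,1]]' 20
python3 -c "
from h import *
print(tr(80,0)); togo([.6525,-.0115,.16],-.111)"
```

```text
clock: 1.35
tool_pos: [0.1839, -0.6235, 0.2055]
ee_rot: [0.0, 0.998, -0.058, 0.0]
contact_force: [0.5, -0.3, -1.4]
grip_width: 0.0937
[ 0.65250767 -0.01186178  0.        ]
t 1.35 tcp [ 0.1839 -0.6235  0.2055] phi -0.117 tilt [ 0. -0.] w 0.0937 F [ 0.5 -0.3 -1.4]
 togo mm(tool) [ 394.2 -662.3   45.4] wz -0.006
```

```bash
python3 -m jog '[[0,0,0,23,-39,0,1],[0,0,0,23,-39,0,1],[0,0,0,23,-39,0,1],[0,0,0,23,-39,0,1],[0,0,0,23,-39,0,1],[0,0,0,23,-39,0,1],[0,0,0,23,-39,0,1],[0,0,0,23,-39,0,1],[0,0,0,23,-39,0,1],[0,0,0,23,-39,0,1]]'
python3 -m jog '[[0,0,0,23,-39,0,1],[0,0,0,23,-39,0,1],[0,0,0,23,-39,0,1],[0,0,0,23,-39,0,1],[0,0,0,23,-39,0,1],[0,0,0,10,-19,0,1],[0,0,0,0,0,0,1]]'
python3 -c "
from h import *
togo([.6525,-.0115,.16],-.111)
im=read_camera('wrist');cv2.imwrite('pics/w1.png',im[:,:,::-1])
ci=camera_info('wrist')
print(proj(ci,[tr(80,0,.092),tr(80,0,.073),tr(0,0,.036),tr(43,117,.036),tr(43,-117,.036)]))
for d in silhouettes('knob_grip','wrist')[:2]: print(d['p'],d['point'],d['pixels'].sum())
"
```

```text
clock: 2.35
tool_pos: [0.4566, -0.2598, 0.2058]
ee_rot: [0.0, 0.998, -0.056, 0.0]
contact_force: [0.1, -0.6, -0.2]
grip_width: 0.094
clock: 3.05
tool_pos: [0.6047, -0.0603, 0.2054]
ee_rot: [-0.0, 0.999, -0.054, 0.0]
contact_force: [-0.0, -1.1, 0.1]
grip_width: 0.094
t 3.05 tcp [ 0.6047 -0.0603  0.2054] phi -0.107 tilt [0.0001 0.0003] w 0.094 F [-0.  -1.1  0.1]
 togo mm(tool) [ 42.3 -53.6  45.4] wz 0.004
[[244.84141803 173.42616429]
 [249.47622383 170.51188236]
 [260.7952561  256.95531491]
 [124.02301773 209.33444071]
 [395.16376872 209.40808385]]
0.87 [172.5, 253.3] 1920
0.28 [205.2, 272.4] 28198
```

View pics/w1.png

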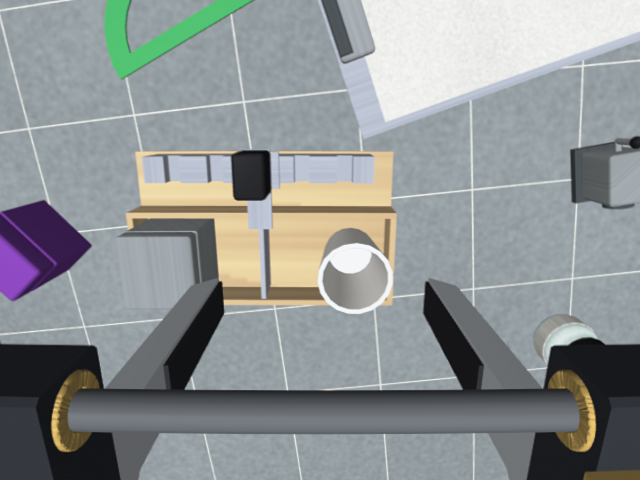

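The wrist view shows the knob's top at about (249,173), against a prediction of (245,173), so the tray is about 2 mm further towards -y. The tray's rim corners at (127,208) and (396,209) agree within about 2 px.

```bash
python3 -m jog '[[0,0,0.004,20,-26,0,1],[0,0,0,20,-25,0,1],[0,0,0,2,0,30,1],[0,0,0,0,0,15,1],[0,0,0,0,0,0,1]]'
python3 -c "
from h import *
togo([.6525,-.0135,.058],-.111)
im=read_camera('wrist');cv2.imwrite('pics/w2.png',im[:,:,::-1])
ci=camera_info('wrist')
print(proj(ci,[tr(97,12,.092),tr(97,-12,.092),tr(63,12,.092),tr(63,-12,.092),tr(43,117,.036),tr(43,-117,.036)]))
"
```

```text
clock: 3.65
tool_pos: [0.6485, -0.0175, 0.157]
ee_rot: [-0.0, 0.998, -0.058, -0.003]
contact_force: [-0.6, 1.2, 0.0]
grip_width: 0.094
t 3.65 tcp [ 0.6485 -0.0175  0.157 ] phi -0.117 tilt [-0.0066  0.0011] w 0.094 F [-0.6  1.2  0. ]
 togo mm(tool) [ 4.1 -4.4 98.9] wz -0.006
[[292.75659369 220.7612776 ]
 [332.07678817 220.49855509]
 [294.20430595 273.13060093]
 [332.13306751 272.89740326]
 [165.43704917 272.79174902]
 [465.52518402 270.93470371]]
```

View pics/w2.png

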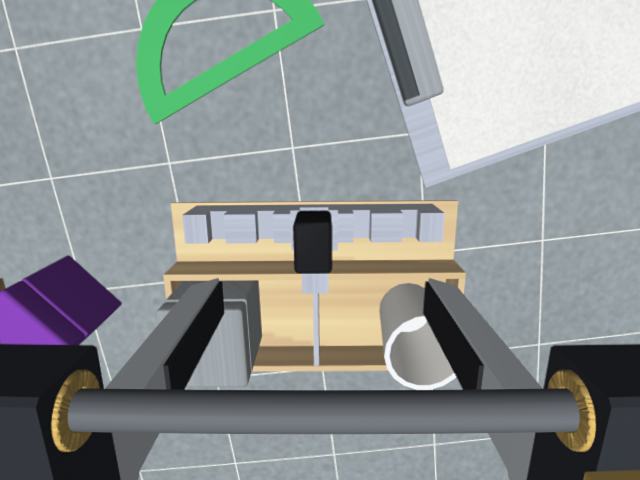

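The knob's top edge, predicted at (294–332, 273), is seen at (294–332, 272), so the tray model holds. I'll align and descend.

```bash
python3 -m jog '[[0,0,-0.006,4,-6,0,1],[0,0,0,0,0,0,1],[0,0,0,0,0,0,1]]'
python3 -c "
from h import *
togo(tr(80,0,.058),-.111)"
```

```text
clock: 4.0
tool_pos: [0.6565, -0.0113, 0.1618]
ee_rot: [0.0, 0.999, -0.055, 0.001]
contact_force: [0.6, 0.3, 0.3]
grip_width: 0.094
t 4.0 tcp [ 0.6565 -0.0113  0.1618] phi -0.109 tilt [ 0.002  -0.0004] w 0.094 F [0.6 0.3 0.3]
 togo mm(tool) [ -4.1   1.  103.7] wz 0.002
```

```bash
python3 -m jog '[[0,0,0,-4,0,30,0.7],[0,0,0,0,0,35,0.7],[0,0,0,0,0,28,0.6],[0,0,0,0,0,10,0.6],[0,0,0,0,0,0,0.6],[0,0,0,0,0,0,0.6]]'
python3 -c "
from h import *
togo(tr(80,0,.058),-.111)"
```

```text
clock: 4.6
tool_pos: [0.6531, -0.011, 0.0592]
ee_rot: [0.0, 0.999, -0.055, 0.001]
contact_force: [-0.5, -0.1, 0.1]
grip_width: 0.0566
t 4.6 tcp [ 0.6531 -0.011   0.0592] phi -0.109 tilt [ 0.0026 -0.0005] w 0.0566 F [-0.5 -0.1  0.1]
 togo mm(tool) [-0.5  1.   1.2] wz 0.002
```

Aligned; closing on the knob.

```bash
python3 -m jog '[[0,0,0,0,0,0,0.3],[0,0,0,0,0,0,0.1],[0,0,0,0,0,0,0.1],[0,0,0,0,0,0,0.1],[0,0,0,0,0,0,0.1],[0,0,0,0,0,0,0.1]]' 30
python3 -m jog '[[0,0,0,0,0,-6,0.1],[0,0,0,0,0,-6,0.1],[0,0,0,0,0,-6,0.1],[0,0,0,0,0,0,0.1],[0,0,0,0,0,0,0.1]]'
python3 -c "
from h import *
togo(tr(80,-36,.058),-.111)
im=read_camera('wrist');cv2.imwrite('pics/w3.png',im[:,:,::-1])"
```

```text
clock: 5.2
tool_pos: [0.6521, -0.0108, 0.0578]
ee_rot: [0.0, 0.999, -0.055, 0.0]
contact_force: [0.1, 0.3, 1.5]
grip_width: 0.0238
clock: 5.7
tool_pos: [0.652, -0.0107, 0.0755]
ee_rot: [0.0, 0.999, -0.055, 0.0]
contact_force: [2.8, 0.0, -3.3]
grip_width: 0.0234
t 5.7 tcp [ 0.652  -0.0107  0.0755] phi -0.109 tilt [ 0.0006 -0.0001] w 0.0234 F [ 2.8  0.  -3.3]
 togo mm(tool) [ 0.6 37.  17.5] wz 0.002
```

View pics/w3.png

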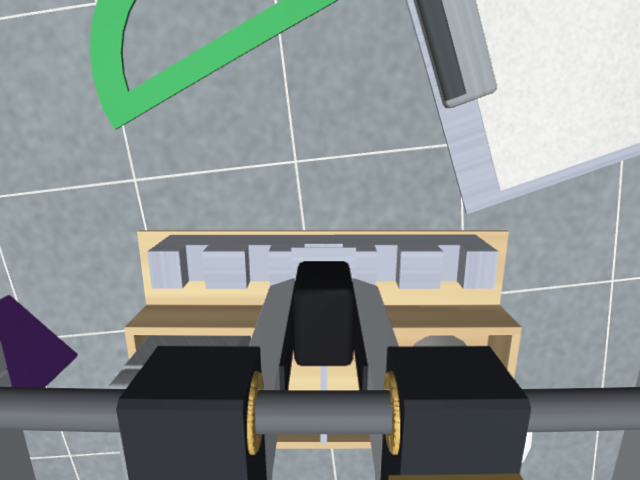

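The knob is lifted about 18 mm, and the reading shows -3.3 N of spring pull. The rail ends at 150 and 497 px centre at 323.5 px. The knob centre is at 324.5 px, so it starts within about 0.5 mm of the middle notch. I'll slide it 36 mm along tool +y, towards the cup.

```bash
python3 -m jog '[[0,0,0,0,6,0,0.1],[0,0,0,0,6,0,0.1],[0,0,0,0,6,0,0.1],[0,0,0,0,6,0,0.1],[0,0,0,0,6,0,0.1],[0,0,0,0,6,0,0.1],[0,0,0,0,0,0,0.1],[0,0,0,0,0,0,0.1]]'
python3 -c "
from h import *
togo(tr(80,-36,.058),-.111)
im=read_camera('wrist');cv2.imwrite('pics/w4.png',im[:,:,::-1])"
```

```text
clock: 6.55
tool_pos: [0.6479, -0.0471, 0.0755]
ee_rot: [0.0, 0.999, -0.055, 0.0]
contact_force: [3.1, -0.9, -3.1]
grip_width: 0.0238
t 6.55 tcp [ 0.6479 -0.0471  0.0755] phi -0.109 tilt [-0.     -0.0006] w 0.0238 F [ 3.1 -0.9 -3.1]
 togo mm(tool) [ 0.6  0.5 17.5] wz 0.002
```

View pics/w4.png

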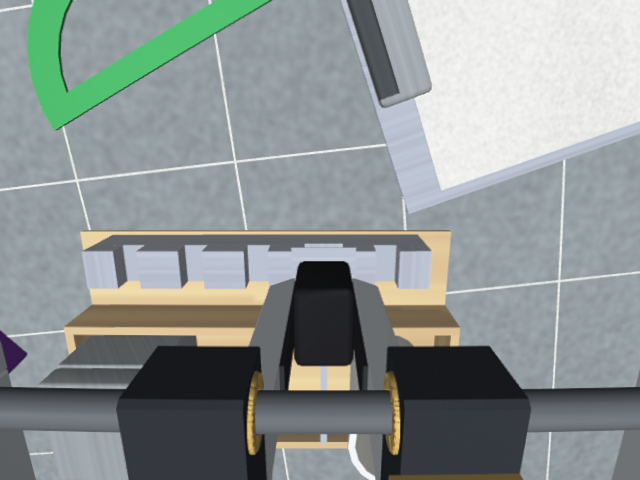

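The rail moved 66–67 px, which is about 36.7 mm, so I overshot by about 1 mm. I'll trim 0.8 mm back and lower the knob.

```bash
python3 -m jog '[[0,0,0,0,-0.8,0,0.1],[0,0,0,0,0,5,0.1],[0,0,0,0,0,5,0.1],[0,0,0,0,0,4,0.1],[0,0,0,0,0,3,0.1],[0,0,0,0,0,0,0.1],[0,0,0,0,0,0,0.1]]'
```

```text
clock: 7.3
tool_pos: [0.6481, -0.0456, 0.0585]
ee_rot: [-0.0, 0.999, -0.055, 0.0]
contact_force: [2.3, 0.7, -2.2]
grip_width: 0.0236
```

The knob is down to 0.5 mm with no upward push, so the tooth is in the notch. Releasing.

```bash
python3 -m jog '[[0,0,0,0,0,0,0.4],[0,0,0,0,0,0,0.55],[0,0,0,0,0,0,0.55],[0,0,0,0,0,0,0.55],[0,0,0,0,0,-20,0.55],[0,0,0,0,0,-40,0.6],[0,0,0,0,0,-45,0.8],[0,0,0,0,0,-25,1],[0,0,0,0,0,0,1],[0,0,0,0,0,0,1]]'
python3 -c "
from h import *
togo(tr(80,-36,.058),-.111)
im=read_camera('wrist');cv2.imwrite('pics/w5.png',im[:,:,::-1])
ci=camera_info('wrist')
print(proj(ci,[tr(x,y,z) for x,y,z in ((97,-24,.092),(97,-48,.092),(63,-24,.092),(63,-48,.092),(97,-24,.054),(97,-48,.054),(43,117,.036),(43,-117,.036))]))"
```

```text
clock: 8.3
tool_pos: [0.6478, -0.0457, 0.1881]
ee_rot: [-0.0, 0.999, -0.055, -0.0]
contact_force: [-0.8, -0.5, 0.2]
grip_width: 0.0851
t 8.3 tcp [ 0.6478 -0.0457  0.1881] phi -0.109 tilt [-0.0003  0.0001] w 0.0851 F [-0.8 -0.5  0.2]
 togo mm(tool) [  1.    1.9 130.1] wz 0.002
[[307.94331889 211.97846112]
 [343.50381696 212.01238944]
 [308.39139077 259.80076226]
 [342.81955874 259.8340137 ]
 [309.75065217 201.66978371]
 [341.19094743 201.69957349]
 [144.44536587 260.86485557]
 [421.42909979 261.24409247]]
```

View pics/w5.png

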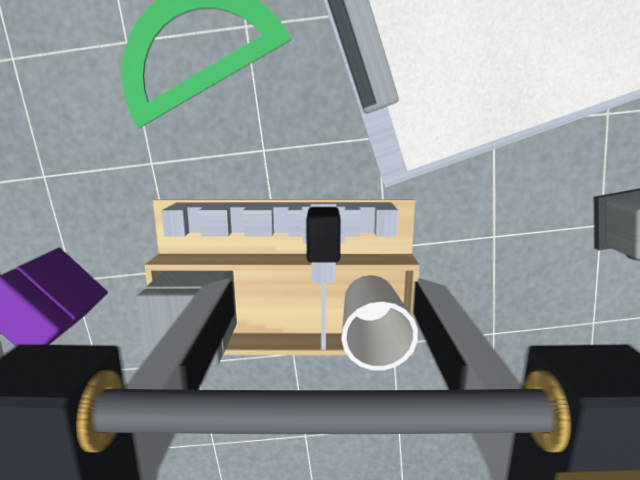

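Step 2 looks done. The knob is seen at 306–340 px, against 308–343 predicted for y=-36 and down. Its width fits the down height. Next is the wide box, so I turn the jaws 1.59 rad.

```bash
python3 -m jog '[[0,0,-0.145,0,0,0,1],[0,0,-0.145,0,0,0,1],[0,0,-0.145,0,0,0,1],[0,0,-0.145,0,0,0,1],[0,0,-0.145,0,0,0,1],[0,0,-0.145,0,0,0,1],[0,0,-0.145,0,0,0,1],[0,0,-0.145,0,0,0,1],[0,0,-0.145,0,0,0,1],[0,0,-0.145,0,0,0,1]]'
python3 -m jog '[[0,0,-0.14,0,0,0,1],[0,0,0,0,0,0,1]]'
python3 -c "
from h import *
togo([.602,.291,.19],-.09+1.571)
im=read_camera('top'); im2=read_camera('scene')
a=cv2.resize(im[180:280,260:400],None,fx=4,fy=4,interpolation=cv2.INTER_CUBIC);b=cv2.resize(im2[200:330,250:400],None,fx=3,fy=3,interpolation=cv2.INTER_CUBIC)
cv2.imwrite('pics/t6.png',a[:,:,::-1]);cv2.imwrite('pics/s6.png',b[:,:,::-1])"
```

```text
clock: 9.35
tool_pos: [0.6465, -0.0454, 0.1852]
ee_rot: [-0.002, 0.782, 0.624, -0.002]
contact_force: [1.3, -0.4, 0.1]
grip_width: 0.0939
clock: 9.55
tool_pos: [0.6467, -0.0454, 0.1855]
ee_rot: [-0.002, 0.738, 0.674, -0.001]
contact_force: [0.0, 0.4, -0.5]
grip_width: 0.0941
t 9.55 tcp [ 0.6467 -0.0454  0.1855] phi 1.48 tilt [-0.0046  0.0012] w 0.0941 F [ 0.   0.4 -0.5]
 togo mm(tool) [331.  -74.9  -3.9] wz -0.001
```

View pics/s6.png

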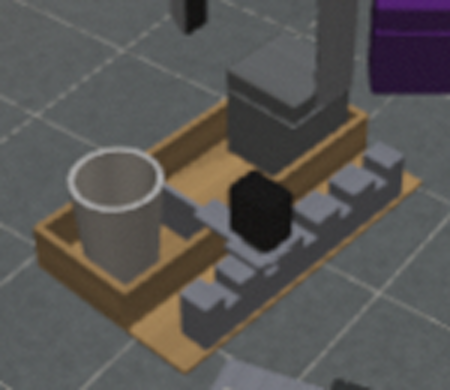

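The scene view shows the divider beside the cup and the knob sitting low in the notch. Next I move over to the wide box.

```bash
python3 -m jog '[[0,0,0,36,-8,0,1],[0,0,0,36,-8,0,1],[0,0,0,36,-8,0,1],[0,0,0,36,-8,0,1],[0,0,0,36,-8,0,1],[0,0,0,36,-8,0,1],[0,0,0,36,-8,0,1],[0,0,0,30,-8,0,1],[0,0,0,0,0,0,1],[0,0,0,0,0,0,1]]'
python3 -c "
from h import *
togo([.602,.291,.19],-.09+1.571)
im=read_camera('wrist');cv2.imwrite('pics/w7.png',im[:,:,::-1])
ci=camera_info('wrist')
print(proj(ci,box(.062,.04,0,.08,(.602,.291,-.09))).round())
for d in silhouettes('wide_box_mid','wrist')[:3]: print(d['p'],d['point'],d['pixels'].sum(),im[d['pixels']].mean(0))
for d in silhouettes('wide_box_mid','wrist')[:3]:
  if im[d['pixels']].mean(0)[2]<im[d['pixels']].mean(0)[0]: print(fit([(ci,d['pixels'])],.062,.04,0,.08,[.602,.291]))
"
```

```text
clock: 10.65
tool_pos: [0.6092, 0.241, 0.1877]
ee_rot: [-0.0, 0.738, 0.674, -0.001]
contact_force: [-0.5, -0.1, -0.4]
grip_width: 0.0942
t 10.65 tcp [0.6092 0.241  0.1877] phi 1.481 tilt [-0.0011 -0.0007] w 0.0942 F [-0.5 -0.1 -0.4]
 togo mm(tool) [ 49.1 -11.7  -2.3] wz -0.000
[[277. 180.]
 [265. 195.]
 [276. 134.]
 [262. 137.]
 [347. 180.]
 [353. 195.]
 [348. 134.]
 [354. 136.]]
0.92 [272.5, 326.4] 6046 [124.58402249  65.84783328 169.1425736 ]
0.68 [163.1, 302.5] 5371 [174.02718302 142.64066282 102.91118972]
(array([ 0.60019127,  0.29150092, -0.08929846]), np.float64(0.02662373458040822))
```

View pics/w7.png

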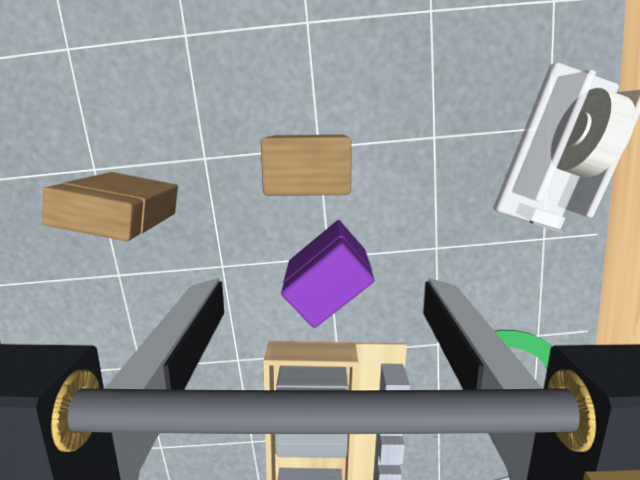

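The wrist shows the brown wide box at (306,165), matching its predicted corners within 2 px. The fit gives (0.600, 0.2915), yaw -0.089. The purple box at (328,275) is to be avoided.

```bash
python3 -m jog '[[0,0,0,25,-7,0,1],[0,0,0,25,-6.5,0,1],[0,0,0,0,0,20,1],[0,0,0,0,0,40,1],[0,0,0,0,0,20,1],[0,0,0,0,0,0,1],[0,0,0,0,0,0,1]]'
python3 -c "
from h import *
togo([.600,.2915,.048],-.089+1.571)
im=read_camera('wrist')
ci=camera_info('wrist')
d=silhouettes('slim_box_mid','wrist')[:2]
for e in d: print(e['p'],e['point'],e['pixels'].sum(),fit([(ci,e['pixels'])],.062,.028,0,.095,[.45,.274]))
"
```

```text
clock: 11.5
tool_pos: [0.6013, 0.2911, 0.109]
ee_rot: [0.0, 0.739, 0.674, 0.0]
contact_force: [0.8, -0.2, 0.6]
grip_width: 0.0937
t 11.5 tcp [0.6013 0.2911 0.109 ] phi 1.479 tilt [0.0003 0.0001] w 0.0937 F [ 0.8 -0.2  0.6]
 togo mm(tool) [ 0.3 -1.4 61. ] wz -0.003
0.77 [300.4, 82.4] 12055 (array([ 0.44926312,  0.27722155, -0.18243081]), np.float64(0.14063581135481984))
```

```bash
python3 -m jog '[[0,0,0,0,-1,25,1],[0,0,0,0,0,25,1],[0,0,0,0,0,11,1],[0,0,0,0,0,0,1],[0,0,0,0,0,0,0.6],[0,0,0,0,0,0,0.4],[0,0,0,0,0,0,0.4],[0,0,0,0,0,0,0.4],[0,0,0,0,0,0,0.4]]' 20
python3 -c "
from h import *
togo([.600,.2915,.048],-.089+1.571)"
```

```text
clock: 12.5
tool_pos: [0.6004, 0.2921, 0.0483]
ee_rot: [0.0, 0.738, 0.675, 0.001]
contact_force: [0.5, 0.1, 1.8]
grip_width: 0.0618
t 12.5 tcp [0.6004 0.2921 0.0483] phi 1.481 tilt [0.0015 0.0003] w 0.0618 F [0.5 0.1 1.8]
 togo mm(tool) [-0.6 -0.3  0.3] wz -0.001
```

Gripped at 61.8 mm. Lifting and carrying.

```bash
python3 -m jog '[[0,0,0,0,0,-20,0.4],[0,0,0,0,0,-40,0.4],[0,0,0,0,0,-40,0.4],[0,0,0.02,0,0,-10,0.4],[0,0,0,0,0,0,0.4]]'
python3 -c "
from h import *
togo(tr(0,24,.155),-.111+1.571)"
```

```text
clock: 13.0
tool_pos: [0.6008, 0.2923, 0.1594]
ee_rot: [0.001, 0.745, 0.667, 0.002]
contact_force: [-0.8, -0.3, -1.0]
grip_width: 0.0623
t 13.0 tcp [0.6008 0.2923 0.1594] phi 1.46 tilt [0.0037 0.0011] w 0.0623 F [-0.8 -0.3 -1. ]
 togo mm(tool) [-272.6    5.     4. ] wz 0.000
```

```bash
python3 -m jog '[[0,0,0,-20,0,0,0.4],[0,0,0,-35,0,0,0.4],[0,0,0,-35,1,0,0.4],[0,0,0,-35,1,0,0.4],[0,0,0,-35,1,0,0.4],[0,0,0,-35,1,0,0.4],[0,0,0,-35,1,0,0.4],[0,0,0,-25,0,0,0.4],[0,0,0,-17,0,0,0.4],[0,0,0,0,0,0,0.4]]'
python3 -m jog '[[0,0,0,0,0,0,0.4],[0,0,0,0,0,0,0.4]]'
python3 -c "
from h import *
togo(tr(0,24,.053),-.111+1.571)
im=read_camera('wrist');cv2.imwrite('pics/w8.png',im[:,:,::-1])
im=read_camera('top')[180:280,260:400];cv2.imwrite('pics/t8.png',cv2.resize(im[:,:,::-1],None,fx=5,fy=5))
ci=camera_info('wrist')
print(proj(ci,[tr(*p) for p in ((43,117,.036),(43,-117,.036),(-43,-117,.036),(-43,117,.036),(31,49,.079),(-31,49,.079),(31,109,.079),(-31,109,.079))]).round())
"
```

```text
clock: 14.0
tool_pos: [0.5726, 0.0188, 0.1546]
ee_rot: [-0.002, 0.746, 0.666, -0.002]
contact_force: [0.4, -0.6, -0.2]
grip_width: 0.0618
clock: 14.2
tool_pos: [0.5741, 0.0218, 0.1563]
ee_rot: [-0.001, 0.745, 0.667, -0.001]
contact_force: [-0.2, 0.8, -0.4]
grip_width: 0.062
t 14.2 tcp [0.5741 0.0218 0.1563] phi 1.461 tilt [-0.0019  0.0005] w 0.062 F [-0.2  0.8 -0.4]
 togo mm(tool) [ -0.8   1.8 103.3] wz 0.001
[[390. 103.]
 [378. 395.]
 [276. 394.]
 [266. 103.]
 [377. 212.]
 [280. 212.]
 [381. 114.]
 [277. 113.]]
```

View pics/w8.png

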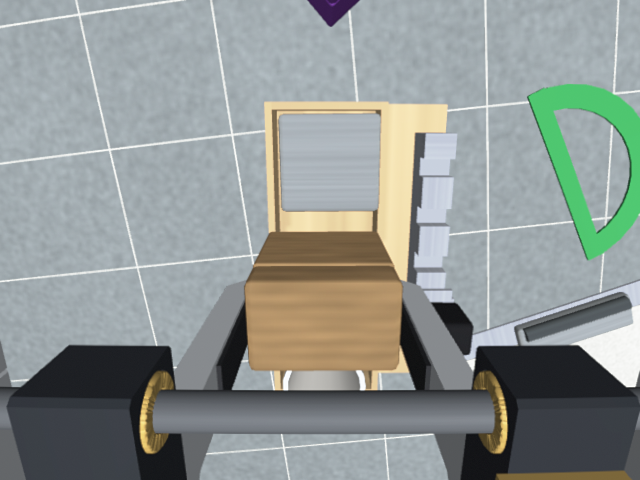

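View pics/t8.png

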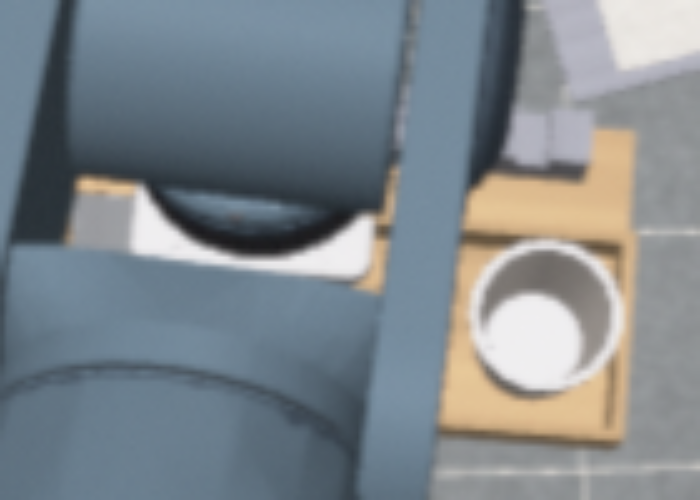

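The tray corners (389,102) and (265,102) and the tin's near edge at row 211 match the predictions within 1 px. Lowering.

```bash
python3 -m jog '[[0,0,0,-0.5,1.5,25,0.4],[0,0,0,0,0,30,0.4],[0,0,0,0,0,20,0.4],[0,0,0,0,0,0,0.4],[0,0,0,0,0,0,0.4]]'
python3 -c "
from h import *
togo(tr(0,24,.053),-.111+1.571)"
```

```text
clock: 14.8
tool_pos: [0.5765, 0.0209, 0.0828]
ee_rot: [-0.0, 0.745, 0.667, 0.0]
contact_force: [-0.3, -0.5, -0.8]
grip_width: 0.062
t 14.8 tcp [0.5765 0.0209 0.0828] phi 1.462 tilt [0. 0.] w 0.062 F [-0.3 -0.5 -0.8]
 togo mm(tool) [-0.2 -0.8 29.8] wz 0.002
```

```bash
python3 -m jog '[[0,0,0,0,-0.8,15,0.4],[0,0,0,0,0,10,0.4],[0,0,0,0,0,4,0.4],[0,0,0,0,0,0,0.4],[0,0,0,0,0,0,0.4]]'
python3 -c "
from h import *
togo(tr(0,24,.053),-.111+1.571)"
```

```text
clock: 15.3
tool_pos: [0.5756, 0.0205, 0.0535]
ee_rot: [0.0, 0.745, 0.667, 0.0]
contact_force: [-0.0, 0.1, -0.8]
grip_width: 0.0618
t 15.3 tcp [0.5756 0.0205 0.0535] phi 1.461 tilt [ 0.0003 -0.    ] w 0.0618 F [-0.   0.1 -0.8]
 togo mm(tool) [ 0.4 -0.   0.5] wz 0.001
```

```bash
python3 -m jog '[[0,0,0,0,0,0.8,0.4],[0,0,0,0,0,0,0.75],[0,0,0,0,0,0,0.85],[0,0,0,0,0,0,0.85],[0,0,0,0,0,-15,0.9],[0,0,0,0,0,-40,0.9],[0,0,0,0,0,-45,1],[0,0,0,0,0,-20,1],[0,0,0,0,0,0,1],[0,0,0,0,0,0,1]]'
python3 -c "
from h import *
togo([.449,.275,.18],-.30+1.571)
im=read_camera('wrist');cv2.imwrite('pics/w9.png',im[:,:,::-1])
ci=camera_info('wrist')
c=tr(0,24); print(proj(ci,box(.062,.04,.004,.084,(c[0],c[1],TY))).round())
"
```

```text
clock: 16.3
tool_pos: [0.5753, 0.0205, 0.1728]
ee_rot: [0.0, 0.745, 0.667, 0.0]
contact_force: [0.4, -1.4, -0.2]
grip_width: 0.094
t 16.3 tcp [0.5753 0.0205 0.1728] phi 1.461 tilt [ 0.0004 -0.0001] w 0.094 F [ 0.4 -1.4 -0.2]
 togo mm(tool) [ 239.1 -153.5   -7.3] wz 0.190
[[292. 240.]
 [283. 272.]
 [291. 195.]
 [281. 214.]
 [363. 240.]
 [373. 272.]
 [364. 195.]
 [375. 215.]]
```

View pics/w9.png

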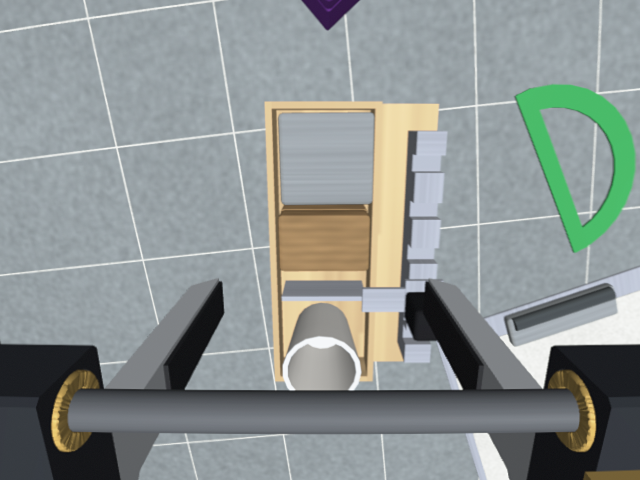

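The wide box is standing in the bay beside the tin at rows 213–270, with a gap left for the slim box down to the divider at row 282. Now the slim box.

```bash
python3 -m jog '[[0,0,0,34,-22,0,1],[0,0,0,34,-22,0,1],[0,0,0,34,-22,0,1],[0,0,0,34,-22,0,1],[0,0,0,34,-22,0,1],[0,0,0.1,17,-11,0,1],[0,0,0.1,0,0,0,1],[0,0,0,0,0,0,1],[0,0,0,0,0,0,1]]'
python3 -c "
from h import *
togo([.449,.275,.18],-.30+1.571)
im=read_camera('wrist');cv2.imwrite('pics/w10.png',im[:,:,::-1])
ci=camera_info('wrist')
print(proj(ci,box(.062,.028,0,.095,(.449,.275,-.30))).round())
for e in silhouettes('slim_box_mid','wrist')[:2]: print(e['p'],e['point'],e['pixels'].sum(),fit([(ci,e['pixels'])],.062,.028,0,.095,[.45,.274]))
"
```

```text
clock: 17.25
tool_pos: [0.4749, 0.2193, 0.1712]
ee_rot: [-0.001, 0.807, 0.59, -0.001]
contact_force: [-0.7, -0.3, 0.0]
grip_width: 0.0938
t 17.25 tcp [0.4749 0.2193 0.1712] phi 1.263 tilt [-0.0027 -0.0006] w 0.0938 F [-0.7 -0.3  0. ]
 togo mm(tool) [ 45.2 -41.6  -8.8] wz -0.008
[[240. 181.]
 [210. 201.]
 [238. 147.]
 [207. 156.]
 [313. 180.]
 [309. 200.]
 [313. 147.]
 [308. 155.]]
0.94 [173.1, 259.1] 5330 (array([ 0.44806525,  0.27534455, -0.28893492]), np.float64(0.034606923444800056))
```

View pics/w10.png

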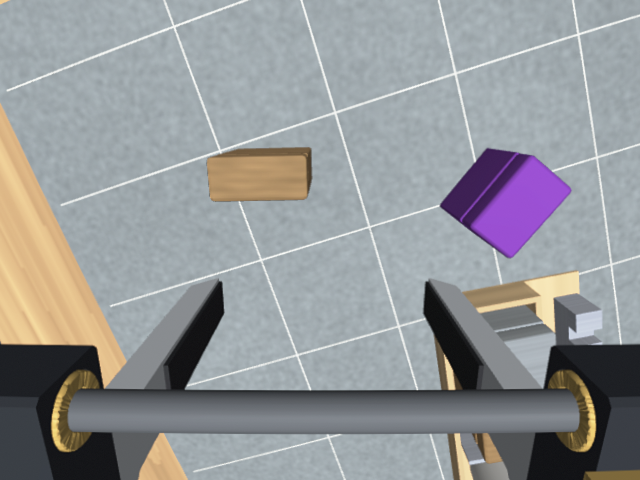

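The slim box is at (260,177), and the fit gives (0.448, 0.2753), yaw -0.289. Moving over it and down.

```bash
python3 -m jog '[[0,0,-0.019,23,-21,0,1],[0,0,0,22,-21,0,1],[0,0,0,0,0,0,1],[0,0,0,0,0,25,1],[0,0,0,0,0,25,1],[0,0,0,0,0,0,1],[0,0,0,0,0,0,1]]'
python3 -c "
from h import *
togo([.448,.2753,.058],-.289+1.571)
"
```

```text
clock: 18.05
tool_pos: [0.4492, 0.2744, 0.1227]
ee_rot: [-0.0, 0.802, 0.597, -0.0]
contact_force: [-0.8, -0.6, -0.6]
grip_width: 0.0937
t 18.05 tcp [0.4492 0.2744 0.1227] phi 1.279 tilt [-0.0008 -0.0004] w 0.0937 F [-0.8 -0.6 -0.6]
 togo mm(tool) [ 0.6 -1.4 64.7] wz -0.003
```

```bash
python3 -m jog '[[0,0,0,0.5,-1,25,1],[0,0,0,0,0,25,1],[0,0,0,0,0,15,1],[0,0,0,0,0,0,1],[0,0,0,0,0,0,0.6],[0,0,0,0,0,0,0.4],[0,0,0,0,0,0,0.4],[0,0,0,0,0,0,0.4],[0,0,0,0,0,0,0.4]]' 20
python3 -c "
from h import *
togo([.448,.2753,.058],-.289+1.571)"
```

```text
clock: 18.95
tool_pos: [0.4487, 0.276, 0.0584]
ee_rot: [0.0, 0.802, 0.597, 0.001]
contact_force: [-0.5, -1.1, 2.1]
grip_width: 0.0619
t 18.95 tcp [0.4487 0.276  0.0584] phi 1.28 tilt [0.0014 0.0004] w 0.0619 F [-0.5 -1.1  2.1]
 togo mm(tool) [-0.9 -0.4  0.4] wz -0.002
```

```bash
python3 -m jog '[[0,0,0,0,0,-20,0.4],[0,0,0,0,0,-40,0.4],[0,0,0,0,0,-40,0.4],[0,0,-0.09,0,0,-15,0.4],[0,0,-0.09,0,0,0,0.4],[0,0,0,0,0,0,0.4],[0,0,0,0,0,0,0.4]]'
python3 -c "
from h import *
togo(tr(0,-14.5,.175),-.111+1.571)"
```

```text
clock: 19.65
tool_pos: [0.4476, 0.2757, 0.172]
ee_rot: [-0.0, 0.746, 0.666, -0.001]
contact_force: [-0.1, 0.2, -1.5]
grip_width: 0.062
t 19.65 tcp [0.4476 0.2757 0.172 ] phi 1.458 tilt [-0.0012 -0.0004] w 0.062 F [-0.1  0.2 -1.5]
 togo mm(tool) [-277.3  156.    -3. ] wz -0.002
```

```bash
python3 -m jog '[[0,0,0,-17,10,0,0.4],[0,0,0,-34,19,0,0.4],[0,0,0,-34,19,0,0.4],[0,0,0,-34,19,0,0.4],[0,0,0,-34,19,0,0.4],[0,0,0,-34,19,0,0.4],[0,0,0,-34,19,0,0.4],[0,0,0,-34,19,0,0.4],[0,0,0,-17,10,0,0.4],[0,0,0,-5,3,0,0.4]]'
python3 -m jog '[[0,0,0,0,0,0,0.4],[0,0,0,0,0,0,0.4],[0,0,0,0,0,0,0.4]]'
python3 -c "
from h import *
togo(tr(0,-14.5,.063),-.111+1.571)
im=read_camera('wrist');cv2.imwrite('pics/w11.png',im[:,:,::-1])
ci=camera_info('wrist')
print(proj(ci,[tr(*p) for p in ((43,117,.036),(-43,117,.036),(31,49,.079),(-31,49,.079),(31,4,.084),(-31,4,.084))]).round())
"
```

```text
clock: 20.65
tool_pos: [0.5726, -0.0182, 0.1718]
ee_rot: [-0.001, 0.746, 0.666, -0.0]
contact_force: [-0.4, -0.1, -1.3]
grip_width: 0.062
clock: 20.95
tool_pos: [0.572, -0.0153, 0.1725]
ee_rot: [-0.0, 0.745, 0.667, -0.0]
contact_force: [0.5, -0.4, -0.8]
grip_width: 0.0617
t 20.95 tcp [ 0.572  -0.0153  0.1725] phi 1.461 tilt [-0.0004  0.0003] w 0.0617 F [ 0.5 -0.4 -0.8]
 togo mm(tool) [ -2.2  -0.3 109.5] wz 0.001
[[386.  49.]
 [265.  49.]
 [374. 150.]
 [278. 150.]
 [372. 220.]
 [279. 220.]]
```

View pics/w11.png

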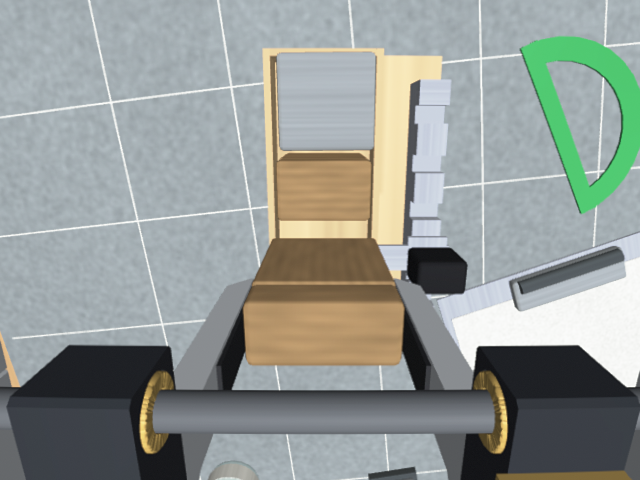

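The wide box's near edge is at row 220 as predicted (tray y=4), so the slot runs from -33.5 to 4. Lowering the slim box at -14.

```bash
python3 -m jog '[[0,0,0,-1.5,0,25,0.4],[0,0,0,0,0,30,0.4],[0,0,0,0,0,15,0.4],[0,0,0,0,0,0,0.4],[0,0,0,0,0,0,0.4]]'
python3 -c "
from h import *
togo(tr(0,-14,.063),-.111+1.571)
im=read_camera('wrist');cv2.imwrite('pics/w12.png',im[:,:,::-1])"
```

```text
clock: 21.5
tool_pos: [0.5718, -0.0178, 0.1029]
ee_rot: [-0.001, 0.745, 0.667, -0.001]
contact_force: [-2.8, 0.2, -3.0]
grip_width: 0.0622
t 21.5 tcp [ 0.5718 -0.0178  0.1029] phi 1.46 tilt [-0.0018  0.0004] w 0.0622 F [-2.8  0.2 -3. ]
 togo mm(tool) [ 0.8 -0.4 39.9] wz 0.000
```

View pics/w12.png

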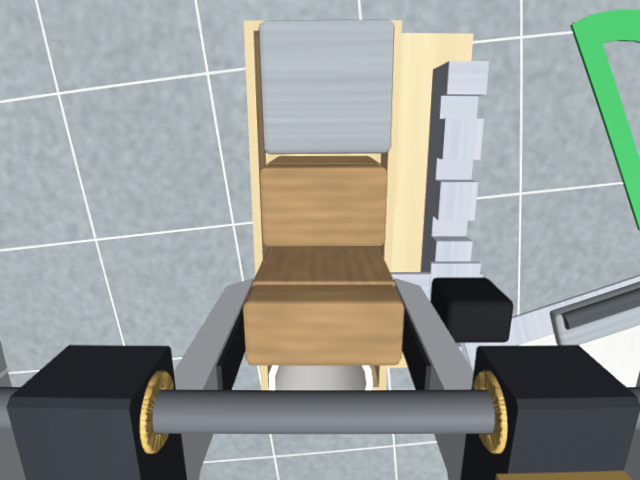

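```bash
python3 -m jog '[[0,0,0,0,0,0,0.4]]'; python3 -c "
from h import *
for i in range(3):
  read_camera('top'); togo(tr(0,-14,.063),-.111+1.571)"
```

```text
clock: 21.65
tool_pos: [0.5719, -0.0179, 0.1033]
ee_rot: [-0.0, 0.745, 0.667, -0.0]
contact_force: [-3.8, 0.9, -1.8]
grip_width: 0.0618
t 21.7 tcp [ 0.5719 -0.018   0.1032] phi 1.46 tilt [-0.001   0.0004] w 0.062 F [-3.3  0.3 -1.7]
 togo mm(tool) [ 1.  -0.5 40.2] wz -0.000
t 21.75 tcp [ 0.572  -0.018   0.1032] phi 1.46 tilt [-0.0008  0.0004] w 0.0619 F [-3.4  1.5 -1.7]
 togo mm(tool) [ 1.  -0.6 40.2] wz -0.000
t 21.8 tcp [ 0.572  -0.018   0.1031] phi 1.46 tilt [-0.0008  0.0004] w 0.0618 F [-4.3  2.1 -1.1]
 togo mm(tool) [ 1.  -0.6 40.1] wz -0.000
```

There's a steady -3.5 N along x that I can't account for, so I'll look before going lower.

```bash
python3 -c "
from h import *
im2=read_camera('scene')
cv2.imwrite('pics/s13.png',cv2.resize(im2[150:330,230:430],None,fx=3.3,fy=3.3,interpolation=cv2.INTER_CUBIC)[:,:,::-1])"
```

```text
(no output)
```

View pics/s13.png

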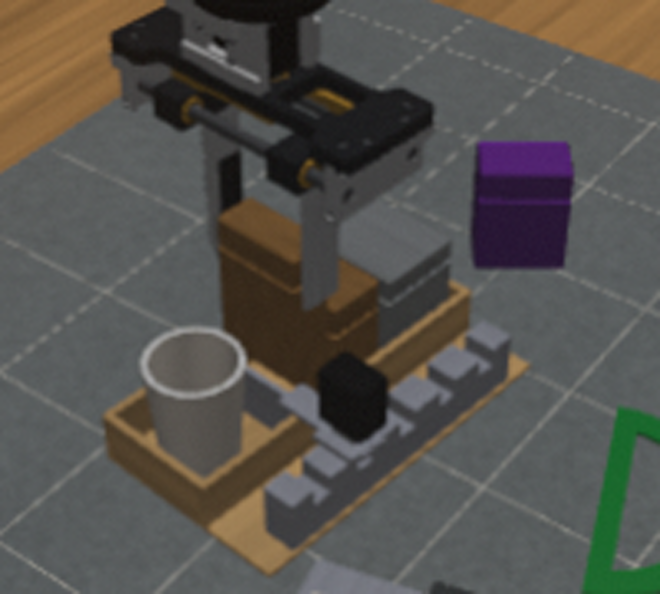

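```bash
python3 -m jog '[[0,0,0,0,0,-8,0.4],[0,0,0,0,0,0,0.4],[0,0,0,0,0,0,0.4]]';python3 -m jog '[[0,0,0,1.5,-1.5,0,0.4],[0,0,0,0,0,0,0.4],[0,0,0,0,0,0,0.4]]'; python3 -m jog '[[0,0,0,0,0,8,0.4],[0,0,0,0,0,0,0.4],[0,0,0,0,0,0,0.4]]'; python3 -c "
from h import *
togo(tr(0,-14,.063),-.111+1.571)"
```

```text
clock: 22.15
tool_pos: [0.5738, -0.0187, 0.1122]
ee_rot: [0.002, 0.745, 0.667, 0.001]
contact_force: [0.1, 0.4, -1.0]
grip_width: 0.0623
clock: 22.45
tool_pos: [0.571, -0.0165, 0.1106]
ee_rot: [0.0, 0.745, 0.667, 0.0]
contact_force: [0.3, -0.3, -0.8]
grip_width: 0.0618
clock: 22.75
tool_pos: [0.5706, -0.0165, 0.102]
ee_rot: [-0.0, 0.745, 0.667, -0.0]
contact_force: [0.4, -0.7, -1.0]
grip_width: 0.0619
t 22.75 tcp [ 0.5706 -0.0165  0.102 ] phi 1.46 tilt [-0.0012  0.0003] w 0.0619 F [ 0.4 -0.7 -1. ]
 togo mm(tool) [-0.3  1.  39. ] wz -0.000
```

The force disappeared after shifting 1.5 mm away, so the box had brushed the bridge's inner end. Continuing down with checks.

```bash
python3 -m jog '[[0,0,0,0.5,0,4,0.4],[0,0,0,0,0,5,0.4],[0,0,0,0,0,5,0.4],[0,0,0,0,0,0,0.4],[0,0,0,0,0,0,0.4]]';python3 -m jog '[[0,0,0,0,0,6,0.4],[0,0,0,0,0,6,0.4],[0,0,0,0,0,0,0.4],[0,0,0,0,0,0,0.4]]'; python3 -c "
from h import *
togo(tr(0,-13.5,.063),-.111+1.571)"
```

```text
clock: 23.25
tool_pos: [0.5709, -0.016, 0.0884]
ee_rot: [-0.0, 0.745, 0.667, -0.0]
contact_force: [0.3, 0.1, -0.7]
grip_width: 0.0619
clock: 23.65
tool_pos: [0.5709, -0.016, 0.0763]
ee_rot: [-0.0, 0.745, 0.667, -0.0]
contact_force: [-0.2, 0.2, -0.8]
grip_width: 0.0619
t 23.65 tcp [ 0.5709 -0.016   0.0763] phi 1.46 tilt [-0.0004  0.0001] w 0.0619 F [-0.2  0.2 -0.8]
 togo mm(tool) [-0.3  0.6 13.3] wz -0.000
```

```bash
python3 -m jog '[[0,0,0,0,0,6,0.4],[0,0,0,0,0,5,0.4],[0,0,0,0,0,2,0.4],[0,0,0,0,0,0,0.4],[0,0,0,0,0,0,0.4]]'; python3 -c "
from h import *
togo(tr(0,-13.5,.063),-.111+1.571)"
```

```text
clock: 24.15
tool_pos: [0.5711, -0.0161, 0.0637]
ee_rot: [0.0, 0.745, 0.667, 0.0]
contact_force: [-0.1, -0.8, -0.1]
grip_width: 0.0617
t 24.15 tcp [ 0.5711 -0.0161  0.0637] phi 1.46 tilt [ 0.0001 -0.    ] w 0.0617 F [-0.1 -0.8 -0.1]
 togo mm(tool) [-0.3  0.4  0.7] wz -0.000
```

```bash
python3 -m jog '[[0,0,0,0,0,0.9,0.4],[0,0,0,0,0,0,0.7],[0,0,0,0,0,0,0.8],[0,0,0,0,0,0,0.8],[0,0,0,0,0,-15,0.8],[0,0,0,0,0,-40,0.85],[0,0,0,0,0,-45,1],[0,0,0,0,0,-40,1],[0,0,0,-40,0,0,1],[0,0,0,-10,0,0,1]]'
python3 -m jog '[[0,0,0,0,0,0,1],[0,0,0,0,0,0,1]]'
python3 -c "
from h import *
togo(tr(0,-13.5,.063),-.111+1.571)
im=read_camera('wrist');cv2.imwrite('pics/w14.png',im[:,:,::-1])
im2=read_camera('scene')
cv2.imwrite('pics/s14.png',cv2.resize(im2[150:330,230:430],None,fx=3.3,fy=3.3,interpolation=cv2.INTER_CUBIC)[:,:,::-1])"
```

```text
clock: 25.15
tool_pos: [0.5665, -0.068, 0.2061]
ee_rot: [0.002, 0.746, 0.666, 0.001]
contact_force: [0.1, -0.3, -0.2]
grip_width: 0.0945
clock: 25.35
tool_pos: [0.565, -0.0652, 0.2021]
ee_rot: [-0.001, 0.745, 0.667, -0.0]
contact_force: [-0.4, -0.4, -0.9]
grip_width: 0.094
t 25.35 tcp [ 0.565  -0.0652  0.2021] phi 1.459 tilt [-0.0014  0.001 ] w 0.094 F [-0.4 -0.4 -0.9]
 togo mm(tool) [ 49.1   1.3 139.2] wz -0.001
```

View pics/w14.png

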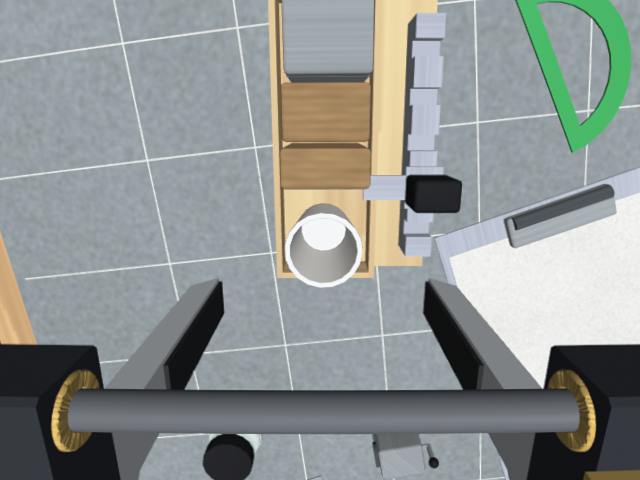

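View pics/s14.png

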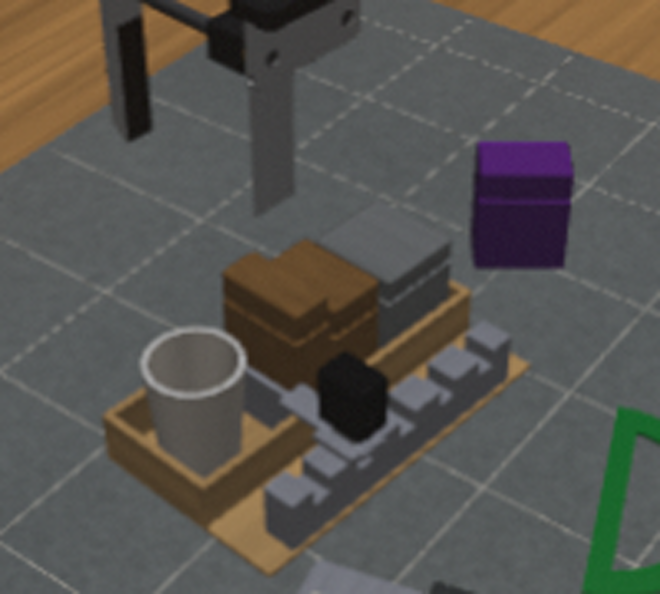

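Both boxes, the tin and the cup appear upright, and the knob is low. I'll check numerically that the slim box is seated on the floor.

```bash
python3 -c "
from h import *
read_camera('wrist');ci=camera_info('wrist')
for y in(-13,-14.5):
  c=tr(-1,y); P=proj(ci,box(.062,.028,.004,.099,(c[0],c[1],TY))).round(); print('slim',P[[1,3,5,7]].tolist())
for z in (.092,.104): print('knob',z,proj(ci,[tr(63,-24,z),tr(97,-24,z),tr(63,-48,z),tr(97,-48,z)]).round().tolist())
print('bridge/plate',proj(ci,[tr(45,-26,.047),tr(45,-46,.047)]).round().tolist())
for n,w,z0,z1,g in (('slim_box_mid',.028,.004,.099,(0,-14)),('wide_box_mid',.04,.004,.084,(0,24))):
  e=[s for s in silhouettes(n,'wrist') if abs(s['point'][1]-325)<60]
  for s in e[:1]: 
    p,f=fit([(ci,s['pixels'])],.062,w,z0,z1,tr(*g)[:2]); q=p[:2]-T; a=TY
    print(n,s['p'],'tray xy',[round(float(v)*1000,1) for v in (np.cos(a)*q[0]+np.sin(a)*q[1],-np.sin(a)*q[0]+np.cos(a)*q[1])],'yaw',p[2],f)
im=cv2.imread('pics/w14.png')[60:260,260:480]; cv2.imwrite('pics/w14c.png',cv2.resize(im,None,fx=3,fy=3,interpolation=cv2.INTER_CUBIC))
togo(tr(0,0,.2))
"
```

```text
slim [[281.0, 188.0], [280.0, 147.0], [371.0, 189.0], [373.0, 147.0]]
slim [[281.0, 191.0], [280.0, 149.0], [371.0, 191.0], [373.0, 149.0]]
knob 0.092 [[418.0, 183.0], [466.0, 183.0], [416.0, 216.0], [463.0, 216.0]]
knob 0.104 [[421.0, 185.0], [472.0, 185.0], [419.0, 220.0], [468.0, 220.0]]
bridge/plate [[383.0, 178.0], [382.0, 202.0]]
slim_box_mid 0.6 tray xy [-2.0, -13.9] yaw -0.10504846044188758 0.028637832428463874
wide_box_mid 0.58 tray xy [-1.4, 23.1] yaw -0.11097300426164994 0.025256795795096
t 25.6 tcp [ 0.5653 -0.065   0.2023] phi 1.461 tilt [-0.0009  0.0004] w 0.0938 F [0.2 0.2 0. ]
 togo mm(tool) [62.4  0.8  2.3]
```

View pics/w14c.png

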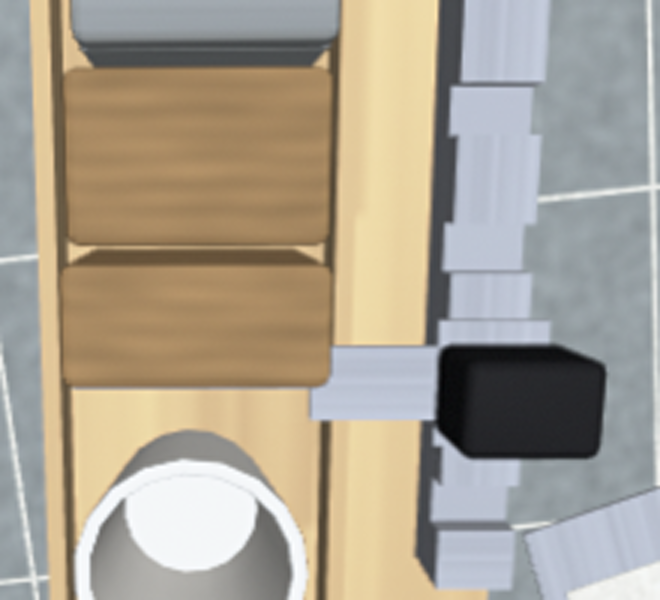

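All checks agree. The slim box's top corners fit the seated height, at tray (-2.0, -13.9). The wide box fits at (-1.4, 23.1), and the knob's edges match "down", not "up 12 mm". The arm is clear of everything, so I'm handing in.

```bash
python3 -c "
from station import *
print(finish_job())"
```

```text
the job is handed in; nothing more can be done
None
```

The job is handed in at about 25.6 s of the 72 s allowed; it reports no verdict. I lifted the knob about 18 mm, slid the divider one notch towards the cup (tray -y), and let the knob drop in. I then stood the wide box and the slim box in the widened bay beside the tin.

**Final checks:**
- **Boxes:** the wide box fitted at tray (-1.4, 23.1) mm and the slim box at (-2.0, -13.9) mm. The fits assumed both boxes upright on the tray floor, and they matched the pictures closely.
- **Divider and knob:** the knob's edges matched "down" rather than 12 mm up, with the slide at about -35 mm.
- **Everything else:** the cup and tin still look upright and in place. I never approached the sharpener or the jar, and the gripper was well clear of everything.

**One disagreement on the way:** while lowering, the slim box met a steady side force of about 3.5 N, which I took to be it brushing the divider bridge's inner end. I raised it and shifted it 1.5 mm in each direction. The force went away, and it went down cleanly.

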